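# Show a freezer hinge leaf to the camera and hold it in line on the jamb

### The job

Lift the taller hinge leaf out of the rack and hold it upright with its two-bossed face squarely in front of the inspection camera's lens for about a second, then turn it round and show its plain back in the same way. Then lower its knuckle between the two knuckles on the freezer jamb until it sits fully home, pin holes in line and plate upright (either way round), and finish still gripping it there, so that a colleague can push the pin in. Leave everything else on the bench, the shorter leaf and the pin included, where it is.

Things in the scene. Friction and masses are not known exactly. Their poses are not given: they have to be found in the camera images.
- leaf_mid (a point): Centre of the plate of the taller hinge leaf (loose, bare aluminium, 150 g): 60 mm wide (along x), 8 mm thick (y), 70 mm tall (z, up). The +y face has two raised bosses (14 mm across, 3 mm high, 18 mm either side of the middle, 8 mm below this point); the -y face is plain. It starts upright, knuckle down, in a slot of the rack, and comes out straight up.
- leaf_grip (a point): Where the taller leaf is best pinched, from above, across its 8 mm thickness: 22 mm above leaf_mid, 13 mm below the plate's upper edge, clear of the bosses; same axes. At the start it is 92 mm above the bench.
- leaf_hole (a point): Centre of the taller leaf's pin hole, 50 mm below leaf_mid, same axes: the hole runs along x. The knuckle around it is a cylinder 22 mm in diameter and 28 mm long with 2 mm chamfers at its ends, joined to the plate (lower edge 15 mm above this point) by a neck 26 mm wide.
- jamb_hole (a point): Middle of the hinge axis of the fixed jamb, 56 mm above the bench; x runs along the pin holes, z up. Here is a 33 mm gap between two fixed steel knuckles, each 22 mm in diameter and 22 mm long, and in it a grey V saddle open at the top, cheeks 14 mm either side: the leaf's knuckle lowered into it is centred and sits home with its hole on this axis. It topples unless held.
- jamb: Fixed section of freezer jamb: white block 150 mm (x) by 90 mm (y) by 40 mm high, origin under its middle, with a flat steel leaf on top that carries the two fixed knuckles. Its x is the hinge axis.
- lens (a point): Middle of the front glass of the fixed inspection camera's lens (40 mm across), 170 mm above the bench; x is the direction in which it looks (level), z up. White housing 52 mm wide and high behind it on a post and foot. Hold the plate's middle straight in front of it, 70 to 200 mm away (130 mm is good).
- rack: Yellow-green fixed rack, base plate 80 mm (x) by 180 mm (y) by 5 mm, origin under its middle. Two slots, at y = +45 and -45 mm, each formed by a pair of notched posts 53 mm tall that take the lower 18 mm of a leaf's plate by its two ends; the leaf's plate runs along the rack's x. Either leaf may be in either slot.
- short_leaf_mid (a point): Centre of the plate of the shorter hinge leaf in the rack's other slot (plate 60 by 8 by 48 mm tall, no bosses, small knuckle; upper edge 83 mm above the bench). To be left alone.
- pin_center (a point): Middle of the steel hinge pin lying on the bench, 90 mm long, 8 mm thick. To be left alone.
- screwdriver: Screwdriver lying on the bench, 170 mm long. To be left alone.
- reagent: Amber bottle, 60 mm in diameter, 130 mm tall, origin under its middle. To be left alone.
- jar: Jar with white cap, 64 mm in diameter, 75 mm tall, origin under its middle. To be left alone.
- tube_box: Yellow-green box of sample tubes, 130 by 130 mm, about 50 mm tall, origin under its middle. To be left alone.
- beaker: Small clear beaker, 56 mm in diameter, 60 mm tall, origin under its middle. To be left alone.

How it is judged:
On the way, in this order (a step that is already met when the one before it is completed fails the run):
1. the taller leaf is held upright in front of the lens with its bossed face to it (x of leaf_mid in the frame of lens between 0.07 and 0.2 m and y of leaf_mid in the frame of lens between -0.035 and 0.035 m and z of leaf_mid in the frame of lens between -0.035 and 0.035 m and angle between the y axis of leaf_mid and the x axis of lens, either way round below 0.4 rad and angle between leaf_mid's own z axis and vertical below 0.35 rad and y of lens in the frame of leaf_mid above 0.05 m), for 0.3 s.
2. the taller leaf is held upright in front of the lens with its plain back to it (x of leaf_mid in the frame of lens between 0.07 and 0.2 m and y of leaf_mid in the frame of lens between -0.035 and 0.035 m and z of leaf_mid in the frame of lens between -0.035 and 0.035 m and angle between the y axis of leaf_mid and the x axis of lens, either way round below 0.4 rad and angle between leaf_mid's own z axis and vertical below 0.35 rad and y of lens in the frame of leaf_mid below -0.05 m), for 0.3 s.
At the end, for the whole second after the job is handed in: The taller leaf's pin hole is in line with those of the jamb: within 4 mm along the axis, 2.5 mm across it and in height, axes within 0.1 rad; the plate is upright within 0.2 rad, and the fingers still grip it (more than 3 N), throughout the last second (x of leaf_hole in the frame of jamb_hole between -0.004 and 0.004 m and y of leaf_hole in the frame of jamb_hole between -0.0025 and 0.0025 m and z of leaf_hole in the frame of jamb_hole between -0.0025 and 0.0025 m and angle between the x axis of leaf_hole and the x axis of jamb_hole, either way round below 0.1 rad and angle between leaf_mid's own z axis and vertical below 0.2 rad and contact force between the fingers and leaf above 3 N); the arm keeps its last pose, push and grip.
It fails at once if the shorter leaf, the hinge pin or another bystander is moved by more than 15 mm (distance of any of short_leaf_mid, pin_center, screwdriver, reagent, jar, tube_box, beaker from where it was at the start of the episode above 0.015 m).
It also fails if it takes over 48 s, if anything falls off the work surface, if the arm or the gripper's body presses on something with over 40 N, if the wrist force passes 120 N, or if a joint passes its speed limit or range.

### The arm

A 7-joint arm with a two-finger parallel gripper is mounted at the origin on the work surface. World frame = base frame: x ahead of the robot, y to its left, z up, the work surface at z = 0. Lengths are in m, angles in rad, forces in N, time in s.
With the tool pointing down it reaches from about 0.4 to 0.85 m from the base axis. Payload 4.5 kg.
Tool frame: the origin (TCP) lies between the finger pads; the fingertips stand 11 mm ahead of it and the grasp point (between the pads) lies 8 mm behind it (r.tip_reach is the distance from the TCP to the fingertips, in m); x points along the fingers, y is the direction in which the jaws open and shut, and the axes are right-handed (so a half turn about x gives the same grasp; the last joint's range is limited). The gripper opens to 88 mm and grips with 3 to 60 N. Pads are 18 mm wide; open, the fingers measure 123 mm over their backs; the gripper's body (75 mm by 187 mm) begins 45 mm behind the grasp point.
Start: joints at [-1.176, 0.689, -0.195, 1.565, 0.157, 0.902, -0.215], TCP at [0.221, 0.585, 0.214] pointing down, gripper open.
Joint ranges: [-3.01, 3.01], [-0.46, 2.08], [-1.47, 1.51], [0.13, 2.56], [-1, 4.14], [0.04, 2.09], [-2.66, 2.66]. Speed limits (rad/s): [2.57, 2.57, 3.14, 3.14, 3.14, 3.14, 3.14].

### API

Orientations are given as a unit quaternion [x, y, z, w].
In Python, from plant import r gives the robot as it stands.
- The arm moves only by the tool drive_tool, never from a script. Its argument "deltas" is a list of rows, each a list of 3 entries, a list of its own where there are three numbers: the turn, a rotation vector about the tool's x, y, z in degrees, then the shift along the tool's x, y, z in cm, then the finger opening in cm, from 0 to 8.81. A call has 1 to 12 rows; each row shifts and turns the commanded pose from where the row before left it, along the tool's axes as they then stand; what a row does not reach is not made up. A row lasts 1/12 s, in which the tool goes at most 41.7 mm and 7.16 degrees, less where a joint would pass 70% of its speed; a pose out of reach is approached as far as the arm can. A call is refused whole if a number of a shift passes 4.17 or a number of a turn 7.16, either way. A call with a gripper value outside its range is refused whole. The fingers move at their own pace and stop on an object; "force" is the grip in N (left out, the last holds). Time passes only in rows, so rows that do not move let the fingers close. It gives the time, the measured TCP pose, the force and the opening at its end, in the units of the state.
- r.get_state(): the state, without advancing time (a new reading comes with each control period).
- r.snapshot(name): name is "scene" or "top"; returns a dict with "color" (384x512x3 uint8, red, green, blue), "fov_y" (degrees; the focal length in pixels is half the picture's height over the tangent of half this angle, whatever the lens; pixels are square), "cx", "cy" (the principal point, pixels), "k1" (the pictures are not rectified: a ray, as slopes to the right and down, at radius r is drawn at 1 + k1 r^2 times it, then the intrinsics apply), "extrinsics" (4x4, takes a point from world to camera coordinates). Camera axes: x right, y up, looking along -z (the intrinsics and any distortion apply to the point x, -y, -z); pixel columns grow to the right and rows downward; lengths in m; the calibration is good to about 2 mm. A picture is of the moment at which its call begins. There is no depth.
- r.finish_job(): hands the job in, once; it reports no verdict.
The state is a dict: "clock": time; "q": joint angles; "qd": joint speeds; "joint_torque": joint torques, N m; "tool_pos": TCP position; "eef_rot": TCP orientation; "contact_force": force on the tool from outside, world axes, zero at the start; "moment": the same for the moment, N m; "opening": opening from 0.0 (shut) to 1.0 (fully open).
Only numpy, scipy, OpenCV 4.12 (cv2) and the standard library are available. Lean on these libraries where they do the work, as an engineer would, in place of code of your own. Each camera call takes 0.05 s, during which the arm holds its last target. There are 200 camera calls.

## Working session

There is one attempt and no reset: what is moved stays moved. The work goes in short steps, Python scripts to look and compute and a tool call to move; the robot and the scene stay as the last step left them, time stands still between calls to the robot, and variables do not carry over. Pictures are saved under pics/ and viewed, about 8 in all and at most 12, crops included, and the job is handed in when it is done.

Besides the shell and the picture viewer there is one more tool, called after "Request:" as a command line: name --argument value ..., lists and objects as JSON in quotes. drive_tool: Moves the arm, as the interface text tells. Its arguments: {"type":"object","properties":{"deltas":{"type":"array","items":{"type":"array"}},"force":{"type":"number"}},"required":["deltas"]}

```bash
mkdir -p pics; ls; cat > h.py <<'E'
import numpy as np, cv2
from plant import r
from scipy.spatial.transform import Rotation as R
def snap(n,f=None):
    s=r.snapshot(n)
    if f: cv2.imwrite('pics/'+f,cv2.cvtColor(s['color'],cv2.COLOR_RGB2BGR))
    return s
def intr(s):
    f=s['color'].shape[0]/2/np.tan(np.radians(s['fov_y'])/2)
    return f
def ray(s,u,v):
    f=intr(s); d=np.array([(u-s['cx'])/f,(v-s['cy'])/f]); p=d.copy()
    for _ in range(30): p=d/(1+s['k1']*(p@p))
    E=np.array(s['extrinsics']); Rm=E[:3,:3]
    return -Rm.T@E[:3,3], Rm.T@np.array([p[0],-p[1],-1])
def onz(s,u,v,z):
    o,d=ray(s,u,v); return o+d*(z-o[2])/d[2]
def proj(s,P):
    E=np.array(s['extrinsics']); c=E[:3,:3]@np.asarray(P)+E[:3,3]
    p=np.array([c[0],-c[1]])/-c[2]; p=p*(1+s['k1']*(p@p)); f=intr(s)
    return np.array([s['cx'],s['cy']])+f*p
def tri(s1,a,s2,b):
    o1,d1=ray(s1,*a);o2,d2=ray(s2,*b)
    t=np.linalg.lstsq(np.c_[d1,-d2],o2-o1,rcond=None)[0]
    p,q=o1+t[0]*d1,o2+t[1]*d2
    return (p+q)/2,np.linalg.norm(p-q)
E
python3 - <<'E'
from h import *
for n in('scene','top'):
    s=snap(n,n+'0.png'); o,d=ray(s,s['cx'],s['cy']); print(n,s['fov_y'],s['cx'],s['cy'],s['k1'],o,d)
st=r.get_state(); print(st['tool_pos'],st['eef_rot'],st['clock'],R.from_quat(st['eef_rot']).as_matrix(),r.tip_reach)
E
```

```text
pics
scene 51.236343998739315 256.8707399141822 193.4748147233832 -0.09318917915628548 [ 0.92523825 -0.55954049  0.92929854] [-0.33192032  0.53150724 -0.77931313]
top 48.70114608377247 261.54294064251997 187.43609367480792 -0.12352983742911909 [0.48784029 0.02349829 1.37443571] [ 0.0758464  -0.0118842  -0.99704869]
[0.22046206 0.58417237 0.2136931 ] [ 0.12625018  0.69569837 -0.12741694  0.69557861] 0.1 [[-4.62589792e-04  3.52921087e-01  9.35652977e-01]
 [-1.59290787e-03  9.35651630e-01 -3.52921366e-01]
 [-9.99998624e-01 -1.65366681e-03  1.29347882e-04]] 0.011
```

```bash
python3 -c "
import cv2
a=cv2.imread('pics/scene0.png');b=cv2.imread('pics/top0.png')
for n,i in(('sceneb',a),('topb',b)): cv2.imwrite('pics/%s.png'%n,cv2.resize(i,(800,600),interpolation=cv2.INTER_CUBIC))"
```

```text
(no output)
```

View pics/sceneb.png

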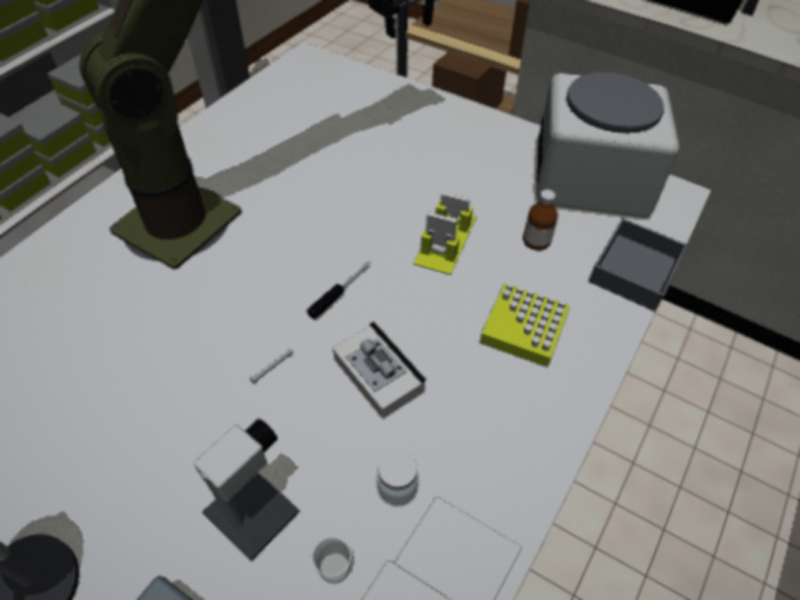

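View pics/topb.png

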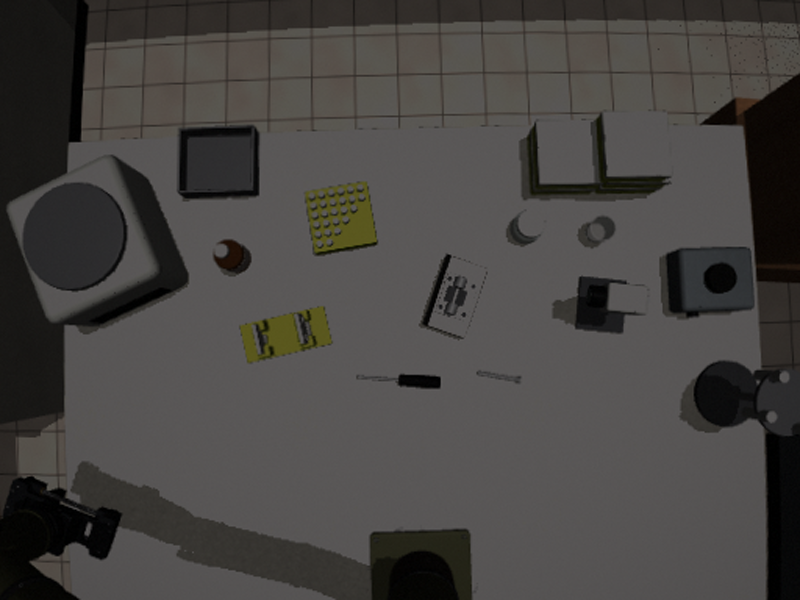

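The scene view shows the rack at (285,150) in 512-px coordinates, the jamb at (243,238) and the lens at (166,277). In the top view the rack is at (183,213), the jamb at (291,189) and the lens at (382,189), with the lens looking towards +y. Next I'll view enlarged crops of these.

```bash
python3 - <<'E'
import cv2,numpy as np
a=cv2.imread('pics/scene0.png');b=cv2.imread('pics/top0.png')
rows=[]
for im,cs in((a,[(285,150),(243,238),(160,290)]),(b,[(183,213),(291,189),(390,190)])):
    row=[]
    for (x,y) in cs:
        c=im[y-37:y+38,x-33:x+33].astype(float); c=np.clip(c*255/np.percentile(c,99.5),0,255).astype(np.uint8)
        c=cv2.resize(c,(264,300),interpolation=cv2.INTER_CUBIC)
        for k in range(0,66,10): cv2.line(c,(k*4,0),(k*4,5),(0,0,255),1)
        for k in range(0,75,10): cv2.line(c,(0,k*4),(5,k*4),(0,0,255),1)
        row.append(c)
    rows.append(np.hstack(row))
cv2.imwrite('pics/m.png',np.vstack(rows))
E
```

```text
(no output)
```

View pics/m.png

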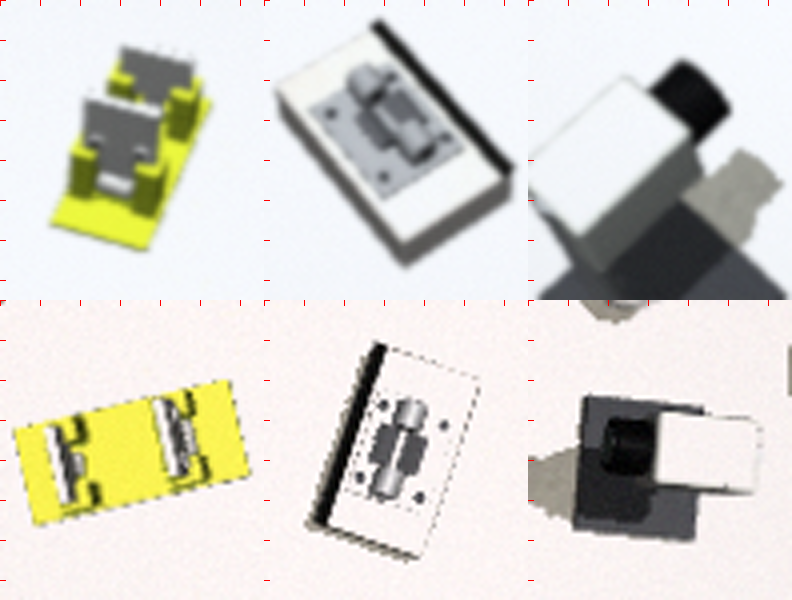

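The taller leaf, with its two bosses visible and facing the scene camera, stands in the −y slot (near one in the scene view). Its upper edge runs from about (273,137) to (292,141) in scene and (190,200) to (196,220) in top. The jamb knuckles are centred at about (291.6,189) in top. Now the measuring.

```bash
python3 - <<'E'
from h import *
np.set_printoptions(precision=4,suppress=True)
a=snap('scene');b=snap('top')
# rack: yellow mask in the top view
c=b['color'].astype(int); m=((c[...,0]>c[...,2]*2)&(c[...,1]>c[...,2]*1.8)&(c[...,0]>50)).astype(np.uint8)
m[:180]=0; m[:,:140]=0; m[250:]=0; m[:,230:]=0
m=cv2.morphologyEx(m,cv2.MORPH_CLOSE,np.ones((9,9)))
cn=max(cv2.findContours(m,0,1)[0],key=cv2.contourArea)
q=cv2.boxPoints(cv2.minAreaRect(cn)); P=np.array([onz(b,u,v,.005) for u,v in q])
print('rack corners',P[:,:2].tolist(),'sides',[np.linalg.norm(P[i]-P[i-1]) for i in range(4)]); C=P.mean(0)
print('rack centre',C)
# leaf upper edge: bright strip, both views
for nm,s,(x0,y0,x1,y1) in(('top',b,(186,196,200,224)),('scene',a,(268,132,296,146))):
    g=s['color'][y0:y1,x0:x1].astype(int); sat=g.max(2)-g.min(2); g=g.sum(2)/3
    print(nm,'\n',g.astype(int) if nm=='top' else '')
print('edge tri',[tri(a,p,b,q) for p,q in(((273,137.7),(190.2,200.5)),((292,141),(195.7,219.7)),((273,137.7),(195.7,219.7)),((292,141),(190.2,200.5)))])
print('edge z top',onz(b,190.2,200.5,.105),onz(b,195.7,219.7,.105)); print('scene',onz(a,273,137.7,.105),onz(a,292,141,.105))
for p in((295,176.5),(288.2,201.5)): print('knuckle',onz(b,*p,.063))
print('screws c',onz(b,292.4,189.8,.043))
# scene knuckles: crop origin (210,201)
for p in(((362-264)/4+210,80/4+201),((425-264)/4+210,150/4+201)): print('knuckle scene',p,onz(a,*p,.06))
# lens: top crop origin(357,153)
O=lambda x,y:(357+(x-528)/4,153+(y-300)/4)
print('housing top corners',[onz(b,*O(*p),.196) for p in((657,412),(762,422),(755,494),(652,485))])
print('lens front',[onz(b,*O(*p),.19) for p in((609,420),(600,470))])
Q=lambda x,y:(127+(x-528)/4,253+y/4)
print('housing scene',[onz(a,*Q(*p),.196) for p in((627,76),(690,133),(580,238))], 'lens front sc',onz(a,*Q(705,90),.17))
E
```

```text
rack corners [[0.5356080995491757, 0.36174788544385955], [0.5706377913879364, 0.18614935896246146], [0.4942382772396077, 0.17033915315831125], [0.45911619948872173, 0.3452176018024204]] sides [np.float64(0.07825765810529281), np.float64(0.1790584312808442), np.float64(0.07801825664336683), np.float64(0.1783704912414315)]
rack centre [0.5149 0.2659 0.005 ]
top 
 [[89 88 87 88 89 88 88 88 87 88 88 90 86 87]
 [89 89 88 88 89 88 87 88 88 87 85 87 68 66]
 [88 88 88 89 88 87 87 87 80 66 50 62 67 69]
 [87 87 85 85 78 73 70 68 69 69 36 17 60 68]
 [64 72 56 64 51 51 52 62 68 69 37 18 58 68]
 [69 56 76 88 64 33 23 46 65 69 49 24 34 63]
 [68 60 78 88 78 42 27 40 61 68 50 21 36 62]
 [68 61 68 84 88 48 31 64 50 59 56 29 24 61]
 [68 68 59 79 88 46 21 73 46 34 38 23 22 61]
 [69 68 50 75 88 57 29 56 39 28 32 32 62 69]
 [68 69 52 75 88 79 42 35 29 55 65 51 65 68]
 [69 68 53 65 83 89 49 22 24 45 74 64 65 67]
 [68 69 55 57 80 88 46 21 24 43 76 68 47 63]
 [69 69 69 49 75 88 51 24 22 24 58 68 51 63]
 [69 68 69 53 77 87 64 35 22 23 70 72 45 62]
 [69 69 68 55 76 88 78 43 23 22 45 67 54 62]
 [68 68 69 69 65
[... 852 characters left out ...]
[0.4933 0.208  0.105 ]
scene [0.4997 0.2087 0.105 ] [0.5542 0.2274 0.105 ]
knuckle [ 0.6187 -0.0972  0.063 ]
knuckle [ 0.5416 -0.0734  0.063 ]
screws c [ 0.5789 -0.0893  0.043 ]
knuckle scene (234.5, 221.0) [ 0.5556 -0.0774  0.06  ]
knuckle scene (250.25, 238.5) [ 0.6203 -0.1004  0.06  ]
housing top corners [array([ 0.5854, -0.3524,  0.196 ]), array([ 0.5761, -0.4289,  0.196 ]), array([ 0.5251, -0.4208,  0.196 ]), array([ 0.5338, -0.3461,  0.196 ])]
lens front [array([ 0.5811, -0.3191,  0.19  ]), array([ 0.5459, -0.3108,  0.19  ])]
housing scene [array([ 0.5434, -0.3497,  0.196 ]), array([ 0.5911, -0.3563,  0.196 ]), array([ 0.5824, -0.4281,  0.196 ])] lens front sc [ 0.5698 -0.3257  0.17  ]
```

```bash
cat >> h.py <<'E'
def to(pos,yaw):
    "turn (deg, tool axes) then shift (cm, in axes after the turn) to a tool-down pose with tool y at yaw deg"
    st=r.get_state(); A=R.from_quat(st['eef_rot']); a=np.radians(yaw); y=np.array([np.cos(a),np.sin(a),0]); x=np.array([0,0,-1.])
    B=np.c_[x,y,np.cross(x,y)]
    t=(A.inv()*R.from_matrix(B)).as_rotvec(degrees=True)
    print('t',round(st['clock'],2),'pos',np.round(st['tool_pos'],4),'turn',t.round(2),'shift cm',(B.T@(np.array(pos)-st['tool_pos'])*100).round(2),'open',np.round(st['opening'],3),'F',np.round(st['contact_force'],1),'q',np.round(st['q'],2))
E
python3 - <<'E'
from h import *
b=snap('top'); np.set_printoptions(precision=4,suppress=True)
print('leaf upper edge centre',onz(b,190.9,210,.105),'ends',onz(b,188.2,200.2,.105),onz(b,193.2,219.5,.105))
to((.523,.221,.16),101.5)
E
```

```text
leaf upper edge centre [0.5227 0.2219 0.105 ] ends [0.5523 0.2295 0.105 ] [0.4941 0.2155 0.105 ]
t 0.25 pos [0.2205 0.5845 0.214 ] turn [-32.17  -0.01   0.04] shift cm [  5.4  -41.65  22.39] open 0.996 F [-0.2  0.2 -0.8] q [-1.18  0.69 -0.19  1.57  0.16  0.9  -0.22]
```

Request:
drive_tool --deltas '[[[-6.4,0,0],[0,0,0],5],[[-6.4,0,0],[0,0,0],5],[[-6.4,0,0],[0,0,0],5],[[-6.4,0,0],[0,0,0],5],[[-6.4,0,0],[0,0,0],5],[[0,0,0],[0,-3,1.6],5],[[0,0,0],[0,-3,1.6],5],[[0,0,0],[0,-3,1.6],5],[[0,0,0],[0,-3,1.6],5],[[0,0,0],[0,-3,1.6],5],[[0,0,0],[0,-3,1.6],5],[[0,0,0],[0,-3,1.6],5]]' --force 30

```text
clock: 1.25
tool_pos: [0.3726, 0.3994, 0.2144]
eef_rot: [-0.07, 0.704, 0.07, 0.704]
contact_force: [0.4, -0.0, -0.1]
opening: 0.57
```

```bash
python3 -c "
from h import *
to((.523,.221,.16),101.5)"
```

```text
t 1.25 pos [0.3726 0.3994 0.2144] turn [-0.17  0.01  0.  ] shift cm [  5.44 -20.49  11.18] open 0.57 F [ 0.4 -0.  -0.1] q [-0.67  0.6  -0.39  1.8   0.3   0.8   0.56]
```

Request:
drive_tool --deltas '[[[0,0,0],[0,-2.6,1.4],5],[[0,0,0],[0,-2.6,1.4],5],[[0,0,0],[0,-2.6,1.4],5],[[0,0,0],[0,-2.6,1.4],5],[[0,0,0],[0,-2.6,1.4],5],[[0,0,0],[0,-2.6,1.4],5],[[0,0,0],[0.5,-2.5,1.4],5],[[0,0,0],[1,-2.3,1.3],5],[[0,0,0],[1.5,0,0],5],[[0,0,0],[1.5,0,0],5],[[0,0,0],[0.9,0,0],5],[[0,0,0],[0,0,0],5]]'

```text
clock: 2.25
tool_pos: [0.5193, 0.222, 0.1586]
eef_rot: [-0.07, 0.705, 0.069, 0.702]
contact_force: [0.3, -0.7, -0.0]
opening: 0.568
```

```bash
python3 - <<'E'
from h import *
to((.523,.221,.084),101.8)
a=snap('scene');b=snap('top')
L=[]
for s,(x,y) in((a,(283,140)),(b,(191,210))):
    c=s['color'][y-30:y+30,x-33:x+33].astype(float); c=np.clip(c*255/np.percentile(c,99),0,255).astype(np.uint8)
    L.append(cv2.resize(c[...,::-1],(396,360),interpolation=cv2.INTER_CUBIC))
cv2.imwrite('pics/g1.png',np.hstack(L))
E
```

```text
t 2.25 pos [0.5193 0.222  0.1586] turn [-0.45 -0.21  0.05] shift cm [ 7.46 -0.17  0.34] open 0.568 F [ 0.3 -0.7 -0. ] q [-0.26  0.7  -0.37  1.8   0.37  0.71  0.93]
```

View pics/g1.png

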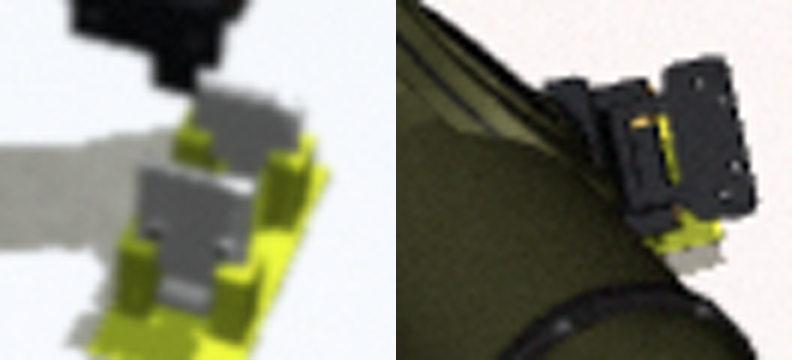

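```bash
python3 - <<'E'
from h import *
a=snap('scene')
T=R.from_quat(r.get_state()['eef_rot']).as_matrix();p=np.array(r.get_state()['tool_pos'])
for k in(-.025,0,.025):
    u=proj(a,p+T[:,0]*.011+T[:,1]*k); print(k,(u-np.array([250,110]))*6)
print('leaf top',(proj(a,(.5227,.2219,.105))-np.array([250,110]))*6, 'tall leaf top should be 35mm above posts')
E
```

```text
-0.025 [177.66075121 129.57703386]
0 [194.55149079  96.94757941]
0.025 [210.99656926  65.18371416]
leaf top [191.35102841 168.36697559] tall leaf top should be 35mm above posts
```

The finger in the scene crop ends at about (175,90), while its tip is predicted at (177,130). I'll check this with a brighter, wider crop before descending.

```bash
python3 - <<'E'
from h import *
a=snap('scene');st=r.get_state()
T=R.from_quat(st['eef_rot']).as_matrix();p=np.array(st['tool_pos'])
c=a['color'][60:180,210:360].astype(float)/255; c=(c**.4*255).astype(np.uint8)
c=cv2.resize(c[...,::-1],(750,600),interpolation=cv2.INTER_CUBIC)
for k in(-.025,.025):
  for d in(-.009,.009):
    q=[(proj(a,p+T[:,0]*h+T[:,1]*k+T[:,2]*d)-[210,60])*5+2 for h in(.011,-.04)]
    cv2.line(c,*[tuple(int(v) for v in x) for x in q],(0,0,255) if k<0 else (255,0,0),1)
cv2.imwrite('pics/g2.png',c)
E
```

```text
(no output)
```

View pics/g2.png

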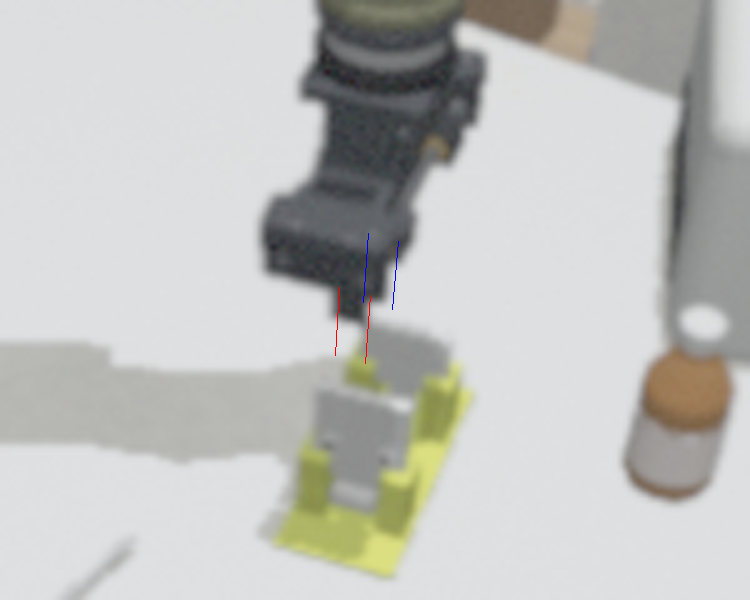

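```bash
python3 - <<'E'
from h import *
a=snap('scene');b=snap('top');st=r.get_state()
T=R.from_quat(st['eef_rot']).as_matrix();p=np.array(st['tool_pos'])
for y in(-.0935,.0935):
  for z in(-.0375,.0375):
    w=p+T@np.array([-.053,y,z]); print(y,z,((proj(a,w)-[210,60])*5+2).round(),'top',((proj(b,w)-[158,180])*6+2+[396,0]).round())
for k in(-.025,-.0425): print('tip',k,((proj(a,p+T@np.array([.011,k,0]))-[210,60])*5+2).round())
c=a['color'].astype(int).sum(2)//3
print(c[118:136,272:292])
E
```

```text
-0.0935 -0.0375 [247. 334.] top [773. 215.]
-0.0935 0.0375 [381. 369.] top [737.  55.]
0.0935 -0.0375 [361. 136.] top [375. 306.]
0.0935 0.0375 [483. 166.] top [340. 146.]
tip -0.025 [350. 360.]
tip -0.0425 [340. 379.]
[[158 151 141 102  51  17   7   8   5   7   7  10  10   8  23  79 152 179
  184 184]
 [180 179 167 126  64  20   4   7   8   7  10  14  18  17  38 100 157 180
  184 183]
 [184 183 173 129  65  20   7   6   6   7  13  36  62  72  90 137 171 181
  183 184]
 [183 183 172 130  67  21   6   6   8   6  18  62 121 145 155 170 180 183
  184 185]
 [183 184 174 131  68  23  12   6   7   7  18  68 136 166 174 179 181 183
  184 183]
 [184 183 175 141  96  64  42  27  18  12  18  62 118 148 159 166 172 176
  178 179]
 [184 183 181 169 152 133 108  88  72  52  35  58  96 116 126 133 143 150
  156 159]
 [184 183 184 181 179 172 163 157 145 113  69  58  72  80  87  98 110 118
  123 126]
 [183 185 184 183 183 183 181 180 173 144  95  66  63  62  67  73  79  82
   87  97]
 [184 184 184 183 184 184 184 182 174 141  95  66  61  62  63  62  65  64
   67  73]
 [184 185 183 184 183 184 184 181 161 121  82  64  62  62  62  61  62  63
   61  63]
 [184 184 184 184 183 183 182 173 144  98  71  62  61  61  60  61  60  61
   62  62]
 [182 177 175 174 174 174 171 156 121  83  65  62  61  61  61  61  60  60
   60  61]
 [170 155 142 138 139 138 134 119  95  77  69  67  65  62  61  60  61  61
   61  61]
 [137 127 119 117 117 115 106  90  78  73  73  72  71  66  63  61  61  61
   60  61]
 [117 117 115 113 113 111  95  71  60  60  63  69  65  63  62  61  62  61
   61  61]
 [115 114 112 112 113 108  89  63  49  47  51  51  52  56  60  62  60  62
   62  59]
 [115 115 107 108 111 106  85  58  46  43  44  44  45  51  59  61  61  60
   61  61]]
```

Request:
drive_tool --deltas '[[[0,0,0],[0.5,0,0.3],5],[[0,0,0],[1,-0.1,0],5],[[0,0,0],[1,0,0],5],[[0,0,0],[1,0,0],5],[[0,0,0],[0.8,0,0],5],[[0,0,0],[0.5,0,0],5],[[0,0,0],[0,0,0],5]]'

```text
clock: 3.13
tool_pos: [0.5228, 0.2218, 0.1108]
eef_rot: [-0.07, 0.705, 0.07, 0.703]
contact_force: [0.0, -0.6, 0.1]
opening: 0.567
```

```bash
python3 - <<'E'
from h import *
to((.523,.221,.084),101.8)
a=snap('scene');st=r.get_state()
T=R.from_quat(st['eef_rot']).as_matrix();p=np.array(st['tool_pos'])
c=a['color'][80:180,230:330].astype(float)/255; c=(c**.4*255).astype(np.uint8)
c=cv2.resize(c[...,::-1],(600,600),interpolation=cv2.INTER_CUBIC)
for k in(-.025,.025):
  for d in(-.009,.009):
    q=[(proj(a,p+T[:,0]*h+T[:,1]*k+T[:,2]*d)-[230,80])*6+2.5 for h in(.011,-.04)]
    cv2.line(c,*[tuple(int(v) for v in x) for x in q],(0,0,255) if k<0 else (255,0,0),1)
cv2.imwrite('pics/g3.png',c)
E
```

```text
t 3.13 pos [0.5228 0.2218 0.1108] turn [-0.46 -0.16  0.04] shift cm [ 2.68 -0.08  0.01] open 0.567 F [ 0.  -0.6  0.1] q [-0.29  0.77 -0.34  1.83  0.41  0.61  0.9 ]
```

View pics/g3.png

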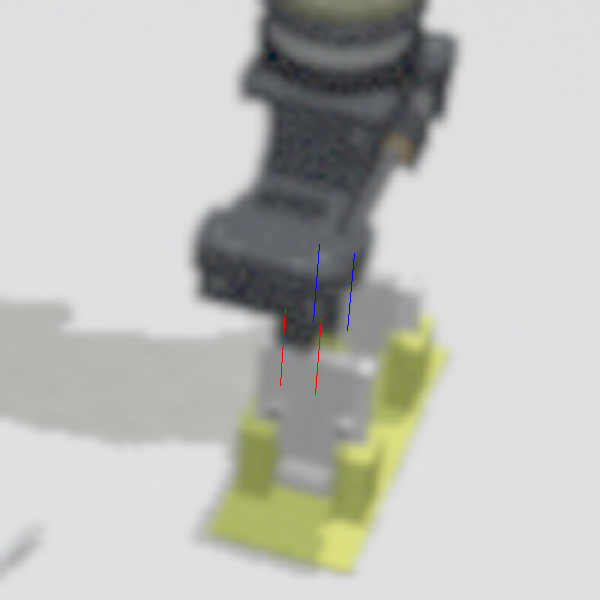

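Request:
drive_tool --deltas '[[[0,0,0],[0.7,0,0],5],[[0,0,0],[0.7,0,0],5],[[0,0,0],[0.7,0,0],5],[[0,0,0],[0.4,0,0],5],[[0,0,0],[0.2,0,0],3],[[0,0,0],[0,0,0],1.5],[[0,0,0],[0,0,0],0],[[0,0,0],[0,0,0],0],[[0,0,0],[0,0,0],0],[[0,0,0],[0,0,0],0],[[0,0,0],[0,0,0],0],[[0,0,0],[0,0,0],0]]' --force 6

```text
clock: 4.18
tool_pos: [0.5238, 0.2223, 0.0855]
eef_rot: [-0.07, 0.704, 0.07, 0.704]
contact_force: [-0.1, -0.3, 0.4]
opening: 0.002
```

```bash
python3 - <<'E'
from h import *
to((.523,.221,.084),101.8)
a=snap('scene');st=r.get_state()
T=R.from_quat(st['eef_rot']).as_matrix();p=np.array(st['tool_pos'])
c=a['color'][80:180,230:330].astype(float)/255; c=(c**.4*255).astype(np.uint8)
c=cv2.resize(c[...,::-1],(600,600),interpolation=cv2.INTER_CUBIC)
for w in(p+T[:,0]*.011,(.5227,.2219,.105)): cv2.circle(c,tuple(int(v) for v in (proj(a,w)-[230,80])*6+2.5),3,(0,0,255),1)
cv2.imwrite('pics/g4.png',c)
E
```

```text
t 4.18 pos [0.5238 0.2223 0.0855] turn [-0.47  0.01 -0.01] shift cm [ 0.15 -0.11 -0.11] open 0.002 F [-0.1 -0.3  0.4] q [-0.3   0.81 -0.31  1.84  0.43  0.56  0.88]
```

View pics/g4.png

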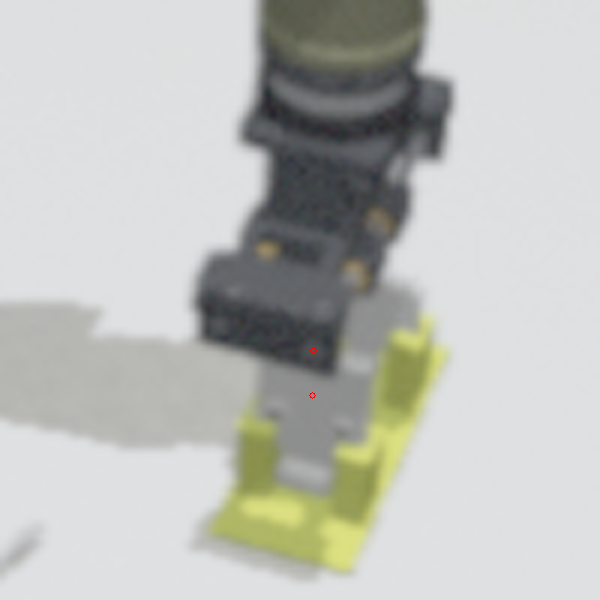

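The grip test closed on air (opening 0.002), and in the scene view the gripper sits about 30 mm above where its reported pose puts it. Both agree that the fingers are still above the leaf. I'll reopen and descend in steps, checking the force and the image.

Request:
drive_tool --deltas '[[[0,0,0],[0,0,0],5],[[0,0,0],[0,0,0],5],[[0,0,0],[0,0,0],5],[[0,0,0],[0,0,0],5],[[0,0,0],[0,0,0],5],[[0,0,0],[0.6,0,0],5],[[0,0,0],[0.6,0,0],5],[[0,0,0],[0.6,0,0],5],[[0,0,0],[0.2,0,0],5],[[0,0,0],[0,0,0],5]]'

```text
clock: 5.07
tool_pos: [0.5231, 0.222, 0.0644]
eef_rot: [-0.07, 0.704, 0.07, 0.703]
contact_force: [-0.2, -0.2, -0.2]
opening: 0.566
```

```bash
cat > v.py <<'E'
from h import *
import sys
def view(f,cams,gam=.45,pts=[]):
    "crops: (cam,x0,y0,w,h,scale)"
    L=[]
    for n,x0,y0,w,h,k in cams:
        s=snap(n); c=s['color'][y0:y0+h,x0:x0+w].astype(float); c/=np.percentile(c,99); c=(np.clip(c,0,1)**gam*255).astype(np.uint8)
        c=cv2.resize(c[...,::-1],(w*k,h*k),interpolation=cv2.INTER_CUBIC)
        for p in pts:
            u=(proj(s,p)-[x0,y0])*k+k/2-.5; cv2.circle(c,tuple(int(v) for v in u),2,(0,0,255),1)
        L.append(c)
    cv2.imwrite('pics/'+f,np.hstack(L))
def tip(y=0,x=.011):
    st=r.get_state(); return np.array(st['tool_pos'])+R.from_quat(st['eef_rot']).as_matrix()@np.array([x,y,0])
E
python3 - <<'E'
from v import *
to((.523,.221,.084),101.8)
view('g5.png',[('scene',250,100,65,75,6),('top',158,175,65,75,6)],pts=[tip(-.025),(.5227,.2219,.105)])
E
```

```text
t 5.07 pos [0.5231 0.222  0.0644] turn [-0.46 -0.1   0.03] shift cm [-1.96 -0.09 -0.03] open 0.566 F [-0.2 -0.2 -0.2] q [-0.31  0.84 -0.29  1.85  0.45  0.51  0.86]
```

View pics/g5.png

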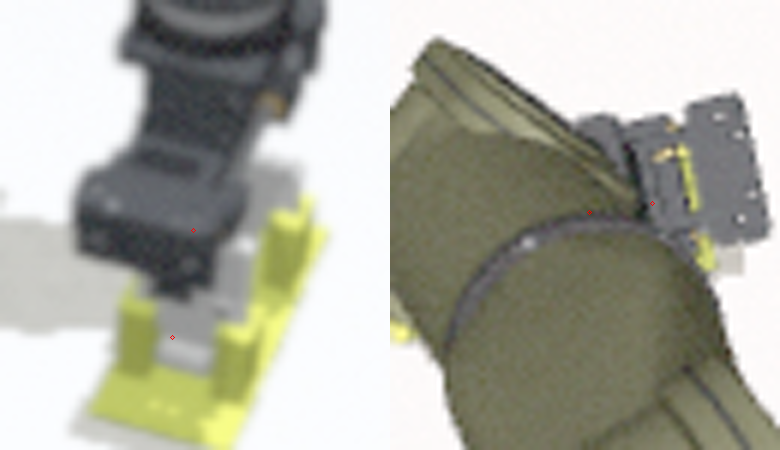

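The −y finger now overlaps the leaf, with its tip at (175,295) in the crop, or about 80 mm up. I'll go 5 mm lower and close.

Request:
drive_tool --deltas '[[[0,0,0],[0.5,0,0],5],[[0,0,0],[0,0,0],3],[[0,0,0],[0,0,0],1.5],[[0,0,0],[0,0,0],0],[[0,0,0],[0,0,0],0],[[0,0,0],[0,0,0],0],[[0,0,0],[0,0,0],0],[[0,0,0],[0,0,0],0],[[0,0,0],[0,0,0],0]]' --force 30

```text
clock: 5.92
tool_pos: [0.5238, 0.2223, 0.0605]
eef_rot: [-0.07, 0.704, 0.07, 0.704]
contact_force: [0.3, -0.6, 1.3]
opening: 0.086
```

```bash
python3 -c "
from h import *
to((.523,.221,.084),101.8)"
```

```text
t 5.92 pos [0.5238 0.2223 0.0605] turn [-0.48  0.01 -0.01] shift cm [-2.35 -0.11 -0.1 ] open 0.086 F [ 0.3 -0.6  1.3] q [-0.32  0.85 -0.29  1.85  0.45  0.5   0.86]
```

Gripped: the opening is 7.6 mm, which matches the 8 mm plate. Next: lift, turn 18° and travel to the lens.

Request:
drive_tool --deltas '[[[0,0,0],[-0.4,0,0],0],[[0,0,0],[-0.8,0,0],0],[[0,0,0],[-1,0,0],0],[[0,0,0],[-1,0,0],0],[[0,0,0],[-1,0,0],0],[[0,0,0],[-1,0,0],0],[[0,0,0],[-1.2,0,0],0],[[6,0,0],[-1.2,0,0],0],[[6,0,0],[-1.2,0,0],0],[[6,0,0],[-0.8,0,0],0],[[0,0,0],[-0.4,0,0],0],[[0,0,0],[0,0,0],0]]'

```text
clock: 6.92
tool_pos: [0.5244, 0.2227, 0.1619]
eef_rot: [0.04, 0.705, -0.04, 0.707]
contact_force: [0.1, -1.0, -1.2]
opening: 0.087
```

```bash
python3 -c "
from v import *
to((.578,-.187,.16),83.2)
view('l1.png',[('scene',180,40,200,150,4)])"
```

```text
t 6.92 pos [0.5244 0.2227 0.1619] turn [ 0.3   0.13 -0.07] shift cm [  0.19 -40.05  10.18] open 0.087 F [ 0.1 -1.  -1.2] q [-0.31  0.69 -0.28  1.79  0.28  0.7   0.7 ]
```

View pics/l1.png

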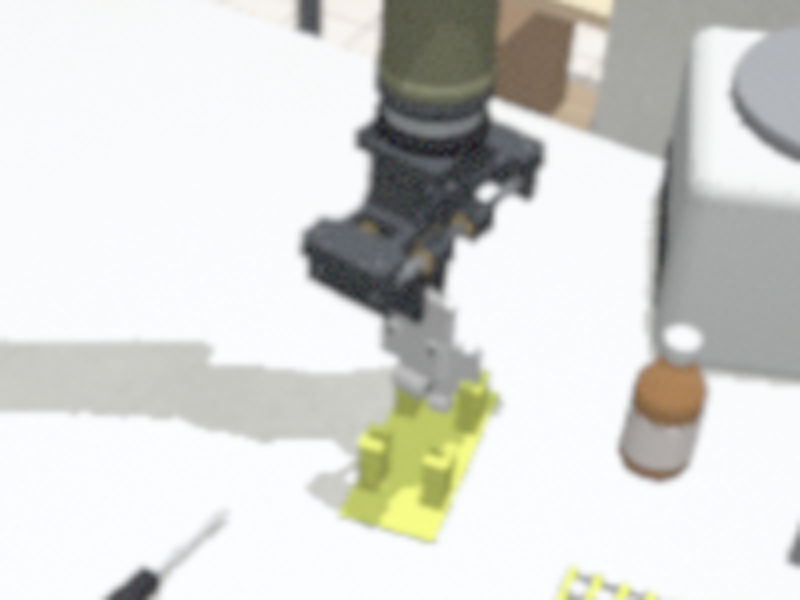

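```bash
cat >> v.py <<'E'
def leaf(dz=.0095,tilt=0,sgn=-1):
    "leaf frame from the reported pose: origin leaf_mid, x,y,z; sgn: leaf y = sgn * tool y"
    st=r.get_state(); T=R.from_quat(st['eef_rot']).as_matrix(); y=sgn*T[:,1]; z=-T[:,0]; x=np.cross(y,z)
    return np.array(st['tool_pos'])+dz*z, np.c_[x,y,z]@R.from_euler('y',tilt,degrees=True).as_matrix()
E
python3 - <<'E'
from v import *
np.set_printoptions(precision=1,suppress=True)
a=snap('scene')
for t in(0,):
    o,B=leaf(tilt=t)
    for n,p in dict(bossL=(.018,.007,-.008),bossR=(-.018,.007,-.008),tl=(.03,0,.035),tr=(-.03,0,.035),bl=(.03,0,-.035),br=(-.03,0,-.035),knL=(.014,0,-.05),knR=(-.014,0,-.05)).items():
        print(n,((proj(a,o+B@np.array(p))-[180,40])*4+1.5))
E
```

```text
bossL [388.9 330.2]
bossR [429.1 351.7]
tl [384.1 271.6]
tr [453.2 307.2]
bl [380.  346.3]
br [445.8 381.9]
knL [396.3 370.8]
knR [426.7 387.4]
```

The held leaf is upright. Its bosses show at (395,325) and (433,350) against a prediction of (389,330) and (429,352), so the leaf_mid = TCP + 9.5 mm relation holds within about 1–2 mm. Next is the travel to the lens.

Request:
drive_tool --deltas '[[[0,0,0],[0,-1.5,0.4],0],[[0,0,0],[0,-3,0.8],0],[[0,0,0],[0,-3.5,0.9],0],[[0,0,0],[0,-3.5,0.9],0],[[0,0,0],[0,-3.5,0.9],0],[[0,0,0],[0,-3.5,0.9],0],[[0,0,0],[0,-3.5,0.9],0],[[0,0,0],[0,-3.5,0.9],0],[[0,0,0],[0,-3.5,0.9],0],[[0,0,0],[0,-3.5,0.9],0],[[0,0,0],[0,-3.5,0.9],0],[[0,0,0],[0,-2.5,0.6],0]]'

```text
clock: 8.02
tool_pos: [0.5765, -0.1763, 0.1595]
eef_rot: [0.041, 0.706, -0.042, 0.705]
contact_force: [0.5, -1.4, -2.2]
opening: 0.079
```

```bash
python3 -c "
from v import *
to((.578,-.187,.16),83.2)"
```

```text
t 8.02 pos [ 0.5765 -0.1763  0.1595] turn [ 0.03 -0.08  0.1 ] shift cm [-0.05 -1.04  0.27] open 0.079 F [ 0.5 -1.4 -2.2] q [ 0.42  0.74 -0.35  1.68  0.34  0.78  1.36]
```

Request:
drive_tool --deltas '[[[0,0,0],[0,-0.6,0.2],0],[[0,0,0],[0,-0.3,0],0],[[0,0,0],[0,0,0],0],[[0,0,0],[0,0,0],0],[[0,0,0],[0,0,0],0],[[0,0,0],[0,0,0],0],[[0,0,0],[0,0,0],0],[[0,0,0],[0,0,0],0],[[0,0,0],[0,0,0],0],[[0,0,0],[0,0,0],0],[[0,0,0],[0,0,0],0],[[0,0,0],[0,0,0],0]]' --force 35

```text
clock: 9.02
tool_pos: [0.5783, -0.1809, 0.1604]
eef_rot: [0.041, 0.706, -0.041, 0.706]
contact_force: [0.6, -1.0, -0.9]
opening: 0.089
```

```bash
python3 - <<'E'
from v import *
to((.578,-.187,.16),83.2)
o,B=leaf()
view('l2.png',[('scene',100,180,100,150,4),('top',330,120,100,150,4)],pts=[o+B@np.array(p) for p in((.03,0,.035),(-.03,0,.035),(.03,0,-.035),(-.03,0,-.035),(.014,0,-.05),(-.014,0,-.05))]+[(.563,-.316,.17)])
E
```

```text
t 9.02 pos [ 0.5783 -0.1809  0.1604] turn [ 0.12  0.   -0.  ] shift cm [ 0.04 -0.61  0.04] open 0.089 F [ 0.6 -1.  -0.9] q [ 0.43  0.75 -0.36  1.67  0.34  0.78  1.37]
```

View pics/l2.png

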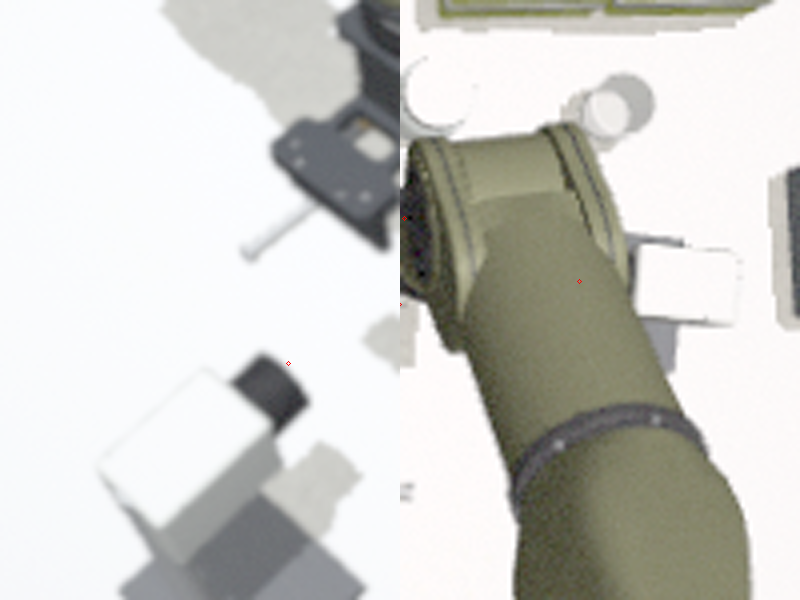

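The leaf lies outside this crop, but the picture checks the lens. Its front edge runs from (268,352) to (310,405) in the left crop, so its centre is near (289,378) against a prediction of (288,363), which puts it within 10 mm of my estimate. Step 1 has been held for about 1 s with margin, so I'll turn the leaf round.

Request:
drive_tool --deltas '[[[4,0,0],[0,0,0],0],[[7,0,0],[0,0,0],0],[[7,0,0],[0,0,0],0],[[7,0,0],[0,0,0],0],[[7,0,0],[0,0,0],0],[[7,0,0],[0,0,0],0],[[7,0,0],[0,0,0],0],[[7,0,0],[0,0,0],0],[[7,0,0],[0,0,0],0],[[7,0,0],[0,0,0],0],[[7,0,0],[0,0,0],0],[[7,0,0],[0,0,0],0]]'

```text
clock: 10.12
tool_pos: [0.5784, -0.1806, 0.1604]
eef_rot: [0.491, 0.509, -0.491, 0.509]
contact_force: [0.6, -0.1, -1.6]
opening: 0.085
```

Request:
drive_tool --deltas '[[[7,0,0],[0,0,0],0],[[7,0,0],[0,0,0],0],[[7,0,0],[0,0,0],0],[[7,0,0],[0,0,0],0],[[7,0,0],[0,0,0],0],[[7,0,0],[0,0,0],0],[[7,0,0],[0,0,0],0],[[7,0,0],[0,0,0],0],[[7,0,0],[0,0,0],0],[[7,0,0],[0,0,0],0],[[7,0,0],[0,0,0],0],[[7,0,0],[0,0,0],0]]'

```text
clock: 11.12
tool_pos: [0.5785, -0.1802, 0.1604]
eef_rot: [0.705, 0.05, -0.705, 0.049]
contact_force: [-0.5, -0.2, -2.1]
opening: 0.086
```

```bash
python3 -c "
from v import *
to((.578,-.187,.16),-96.8)"
```

```text
t 11.12 pos [ 0.5785 -0.1802  0.1604] turn [14.83 -0.02  0.05] shift cm [ 0.04  0.68 -0.03] open 0.086 F [-0.5 -0.2 -2.1] q [-0.03  0.78  0.48  1.7  -0.48  0.78 -0.76]
```

Request:
drive_tool --deltas '[[[7,0,0],[0,0,0],0],[[7,0,0],[0,0,0],0],[[0,0,0],[0,0,0],0],[[0,0,0],[0,0,0],0],[[0,0,0],[0,0,0],0],[[0,0,0],[0,0,0],0],[[0,0,0],[0,0,0],0],[[0,0,0],[0,0,0],0],[[0,0,0],[0,0,0],0],[[0,0,0],[0,0,0],0],[[0,0,0],[0,0,0],0],[[0,0,0],[0,0,0],0]]'

```text
clock: 12.12
tool_pos: [0.5783, -0.1808, 0.1604]
eef_rot: [0.706, -0.035, -0.706, -0.035]
contact_force: [0.4, 0.3, -1.4]
opening: 0.086
```

```bash
python3 - <<'E'
from v import *
np.set_printoptions(precision=4,suppress=True,linewidth=200)
to((.578,-.187,.16),-96.8)
s=r.snapshot('top'); s['color']=cv2.imread('pics/top0.png')[...,::-1]
a=r.snapshot('scene'); a['color']=cv2.imread('pics/scene0.png')[...,::-1]
g=s['color'].astype(int).sum(2)//3
print(g[172:206,280:302])
# black gasket strip: line
m=(g<12).astype(np.uint8); m[:,:255]=0;m[:,305:]=0;m[:155]=0;m[220:]=0
n,l,st,c=cv2.connectedComponentsWithStats(m); i=1+np.argmax(st[1:,4]); ys,xs=np.nonzero(l==i)
print('strip',st[i],c[i]); vx,vy,x0,y0=cv2.fitLine(np.c_[xs,ys].astype(np.float32),2,0,.01,.01).ravel()
P=[onz(s,x0+t*vx,y0+t*vy,.045) for t in(-20,20)]; d=P[1]-P[0]; print('strip yaw',np.degrees(np.arctan2(d[1],d[0])),P)
E
```

```text
t 12.12 pos [ 0.5783 -0.1808  0.1604] turn [ 1.14 -0.    0.01] shift cm [ 0.04  0.62 -0.04] open 0.086 F [ 0.4  0.3 -1.4] q [-0.07  0.8   0.55  1.7  -0.54  0.8  -0.94]
[[87 56 12  4  5 24 87 89 88 88 88 88 88 88 87 88 88 87 89 88 88 88]
 [55 44 17  5  3 62 88 89 88 89 88 88 88 89 88 88 88 88 89 87 89 88]
 [55 22  5  7  5 64 86 88 80 88 88 87 89 88 88 88 88 88 89 88 87 88]
 [54 11  5  4 24 87 63 88 88 88 87 80 87 87 86 87 88 89 88 88 88 89]
 [37  6  5  7 63 87 80 85 86 88 88 86 85 70 68 88 86 88 88 89 89 88]
 [24  7  5  5 64 67 86 33 30 87 88 41 29 42 59 74 52 67 87 88 88 88]
 [10  6  4 20 87 87 44 30 31 72 88 33 34 49 66 83 76 62 67 88 89 88]
 [ 7  5  6 62 86 81 88 44 59 88 86 23 40 57 71 85 71 57 52 88 89 88]
 [ 7  7  4 65 43 87 89 89 88 88 42 32 47 63 78 81 66 50 41 88 89 88]
 [ 5  5 19 86 64 88 89 88 87 88 33 39 53 69 86 77 59 49 66 88 88 87]
 [ 4  5 64 87 80 87 88 70 86 87 29 42 58 74 88 72 53 48 88 88 89 87]
 [ 5  6 86 87 88 88 86 31 28 45 34 20 19 56 73 64 46 38 88 87 88 73]
 [ 6 25 86 64 88 89 41 29 30 32 32 23 38 35 13 25 39 65 89 89 88 87]
 [ 4 64 87 80 87 85 36 29 31 32 32 
[... 865 characters left out ...]
7 88 89 88 43 32 50 65 82 81 62 48 66 88 88 88 88 89 88 89 87 88]
 [87 87 87 89 36 35 54 69 85 74 57 45 66 88 88 89 86 86 88 89 81 89]
 [70 65 80 86 44 38 28 31 57 62 50 46 89 88 88 86 37 33 87 88 89 88]
 [88 88 88 66 52 78 46 41 34 32 43 68 88 88 88 45 31 30 73 87 88 89]
 [89 88 88 89 88 89 65 46 81 89 88 87 88 88 88 87 37 41 88 80 88 87]
 [88 88 88 89 88 88 89 89 87 88 82 69 88 87 86 89 88 88 89 88 89 76]
 [87 88 89 89 89 89 88 89 88 88 88 88 89 81 69 87 86 89 87 88 88 78]
 [88 88 89 88 88 89 88 88 88 88 88 87 89 89 89 89 81 89 89 88 88 63]]
strip [271 163  17  45 118] [279.1441 184.8898]
strip yaw -20.582850679344606 [array([ 0.5365, -0.0258,  0.045 ]), array([ 0.6548, -0.0703,  0.045 ])]
```

```bash
python3 - <<'E'
from v import *
np.set_printoptions(precision=4,suppress=True,linewidth=220)
s=r.snapshot('top'); a=r.snapshot('scene'); a['color']=cv2.imread('pics/scene0.png')[...,::-1]
P=[onz(s,293.9,181,.056),onz(s,288.5,197,.056)];d=P[0]-P[1];print('axis yaw',np.degrees(np.arctan2(d[1],d[0])),P,'centre',onz(s,291.25,188.4,.058))
g=a['color'].astype(int).sum(2)//3; print(g[214:246,224:258])
c=np.array([.58,-.085,.056])
for k in(-.0385,-.0165,0,.0165,.0385): print(k,proj(a,c+k*np.array([.955,-.3,0])).round(1),proj(a,c+[0,0,.011]+k*np.array([.955,-.3,0])).round(1))
E
```

```text
axis yaw -20.592482373396585 [array([ 0.6054, -0.0939,  0.056 ]), array([ 0.5559, -0.0753,  0.056 ])] centre [ 0.5823 -0.0846  0.058 ]
[[174 172 171 ... 178 178 178]
 [171 171 174 ... 177 178 178]
 [173 175 176 ... 178 178 178]
 ...
 [120  80  63 ... 176 176 177]
 [149 111  79 ... 177 177 177]
 [168 146 110 ... 176 177 178]]
-0.0385 [231.6 218.8] [231.4 216.4]
-0.0165 [236.7 224. ] [236.5 221.7]
0 [240.6 228. ] [240.5 225.7]
0.0165 [244.6 232.1] [244.5 229.8]
0.0385 [249.9 237.6] [249.9 235.3]
```

```bash
python3 -c "
from v import *
to((.5815,-.085,.13),-110.6)"
```

```text
t 12.32 pos [ 0.5783 -0.1808  0.1604] turn [14.93 -0.    0.  ] shift cm [ 3.04 -9.08  3.07] open 0.083 F [ 0.3 -0.3 -1. ] q [-0.07  0.8   0.55  1.7  -0.54  0.8  -0.94]
```

Request:
drive_tool --deltas '[[[5,0,0],[0,0,0],0],[[5,0,0],[0,0,0],0],[[5,0,0],[0,0,0],0],[[0,0,0],[0,-1.5,0.5],0],[[0,0,0],[0,-1.9,0.7],0],[[0,0,0],[0,-1.9,0.7],0],[[0,0,0],[0,-1.9,0.7],0],[[0,0,0],[0.5,-1.4,0.4],0],[[0,0,0],[1,-0.5,0.1],0],[[0,0,0],[1,0,0],0],[[0,0,0],[0.5,0,0],0],[[0,0,0],[0,0,0],0]]'

```text
clock: 13.32
tool_pos: [0.5801, -0.0862, 0.1287]
eef_rot: [-0.695, 0.128, 0.697, 0.127]
contact_force: [0.3, -0.4, -1.2]
opening: 0.087
```

```bash
python3 - <<'E'
from v import *
to((.5815,-.085,.13),-110.6)
o,B=leaf(); print('leaf mid',o,'x yaw',np.degrees(np.arctan2(B[1,0],B[0,0])))
c=np.array([.5815,-.085,.056]); j=np.array([np.cos(np.radians(-20.6)),np.sin(np.radians(-20.6)),0])
view('j1.png',[('scene',205,170,80,80,7)],gam=.6,pts=[o+B@np.array(p) for p in((.03,-.004,-.035),(-.03,-.004,-.035),(.014,0,-.05),(-.014,0,-.05))]+[c+j*.0165,c-j*.0165])
cv2.imwrite('pics/jamb_only.png',0*cv2.imread('pics/j1.png'))
E
```

```text
t 13.32 pos [ 0.5801 -0.0862  0.1287] turn [-0.18  0.15 -0.1 ] shift cm [-0.13 -0.16 -0.09] open 0.087 F [ 0.3 -0.4 -1.2] q [-0.26  0.84  0.6   1.78 -0.67  0.74 -1.23]
leaf mid [ 0.58012512 -0.08614626  0.13818689] x yaw -20.78482143898937
```

View pics/j1.png

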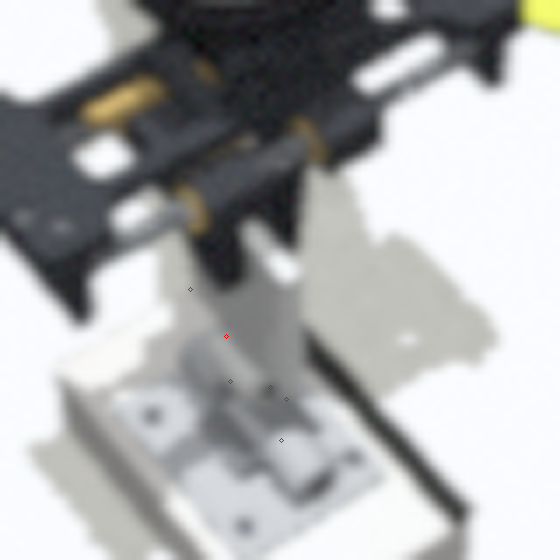

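The leaf hangs over the jamb with its knuckle at about (226,337)–(268,387) in the crop, as predicted. The jamb gap lies below it at about (230,381)–(281,440). I'll correct by 1–2 mm and lower in short steps, watching the force.

Request:
drive_tool --deltas '[[[0,0,0],[0.2,-0.15,-0.1],0],[[0,0,0],[0.4,0,0],0],[[0,0,0],[0.4,0,0],0],[[0,0,0],[0.3,0,0],0],[[0,0,0],[0.2,0,0],0],[[0,0,0],[0.2,0,0],0],[[0,0,0],[0,0,0],0]]'

```text
clock: 13.95
tool_pos: [0.5826, -0.0836, 0.113]
eef_rot: [-0.695, 0.127, 0.696, 0.127]
contact_force: [0.4, 0.1, -1.3]
opening: 0.085
```

```bash
python3 -c "
from v import *
to((.5815,-.085,.0965),-110.6); print(r.get_state()['moment'])"
```

```text
t 13.95 pos [ 0.5826 -0.0836  0.113 ] turn [-0.07  0.04  0.  ] shift cm [1.65 0.18 0.06] open 0.085 F [ 0.4  0.1 -1.3] q [-0.25  0.86  0.58  1.79 -0.69  0.71 -1.22]
[0.0046923  0.21236341 0.00393774]
```

Request:
drive_tool --deltas '[[[0,0,0],[0.2,0.1,0],0],[[0,0,0],[0.2,0,0],0],[[0,0,0],[0.2,0,0],0],[[0,0,0],[0.2,0,0],0],[[0,0,0],[0.2,0,0],0],[[0,0,0],[0,0,0],0],[[0,0,0],[0,0,0],0]]'

```text
clock: 14.53
tool_pos: [0.5824, -0.0845, 0.1033]
eef_rot: [-0.696, 0.127, 0.696, 0.127]
contact_force: [-0.5, 1.1, -1.5]
opening: 0.085
```

```bash
python3 -c "
from v import *
to((.5815,-.085,.0965),-110.6); print(r.get_state()['moment'])"
```

```text
t 14.53 pos [ 0.5824 -0.0845  0.1033] turn [-0.07  0.02  0.  ] shift cm [0.68 0.08 0.07] open 0.085 F [-0.5  1.1 -1.5] q [-0.24  0.87  0.57  1.8  -0.7   0.69 -1.2 ]
[ 0.04598649  0.14080661 -0.00322516]
```

Request:
drive_tool --deltas '[[[0,0,0],[0.15,0,0],0],[[0,0,0],[0.15,0,0],0],[[0,0,0],[0.1,0,0],0],[[0,0,0],[0,0,0],0],[[0,0,0],[0,0,0],0]]'

```text
clock: 14.95
tool_pos: [0.5825, -0.0846, 0.0993]
eef_rot: [-0.696, 0.127, 0.696, 0.127]
contact_force: [-0.2, -0.7, -1.0]
opening: 0.091
```

```bash
python3 -c "
from v import *
to((.5815,-.085,.0965),-110.6); print(r.get_state()['moment'])"
```

```text
t 14.95 pos [ 0.5825 -0.0846  0.0993] turn [-0.07  0.01  0.  ] shift cm [0.28 0.07 0.08] open 0.091 F [-0.2 -0.7 -1. ] q [-0.24  0.88  0.56  1.8  -0.71  0.68 -1.2 ]
[0.04599974 0.17533292 0.02258798]
```

Request:
drive_tool --deltas '[[[0,0,0],[0.1,0,0],0],[[0,0,0],[0.1,0,0],0],[[0,0,0],[0,0,0],0],[[0,0,0],[0,0,0],0]]'

```text
clock: 15.28
tool_pos: [0.5825, -0.0846, 0.0974]
eef_rot: [-0.696, 0.127, 0.696, 0.127]
contact_force: [0.9, -0.1, -0.4]
opening: 0.088
```

```bash
python3 -c "
from v import *
to((.5815,-.085,.0965),-110.6); print(r.get_state()['moment'])"
```

```text
t 15.28 pos [ 0.5825 -0.0846  0.0974] turn [-0.08  0.   -0.  ] shift cm [0.09 0.07 0.08] open 0.088 F [ 0.9 -0.1 -0.4] q [-0.24  0.88  0.56  1.8  -0.71  0.67 -1.2 ]
[-0.02775072  0.16196671  0.06157066]
```

Request:
drive_tool --deltas '[[[0,0,0],[0.1,0,0],0],[[0,0,0],[0,0,0],0],[[0,0,0],[0,0,0],0]]'

```text
clock: 15.53
tool_pos: [0.5826, -0.0851, 0.0966]
eef_rot: [0.696, -0.127, -0.695, -0.127]
contact_force: [-0.2, -1.7, 1.8]
opening: 0.087
```

Request:
drive_tool --deltas '[[[0,0,0],[0.1,0,0],0],[[0,0,0],[0,0,0],0],[[0,0,0],[0,0,0],0]]'

```text
clock: 15.78
tool_pos: [0.5828, -0.0853, 0.0963]
eef_rot: [0.696, -0.127, -0.695, -0.127]
contact_force: [-1.2, -1.0, 6.3]
opening: 0.088
```

Request:
drive_tool --deltas '[[[0,0,0],[0.1,0,0],0],[[0,0,0],[0,0,0],0],[[0,0,0],[0,0,0],0]]'

```text
clock: 16.03
tool_pos: [0.583, -0.0854, 0.0962]
eef_rot: [0.696, -0.127, -0.695, -0.127]
contact_force: [-2.7, -0.7, 12.9]
opening: 0.091
```

Contact came at TCP z 0.0966, against 0.0965 predicted for home, and the support force then rose to 13 N with almost no further travel. One last look to confirm.

```bash
python3 - <<'E'
from v import *
to((.5815,-.085,.0965),-110.6); print(r.get_state()['moment'])
o,B=leaf(); 
view('j2.png',[('scene',205,180,75,75,8)],gam=.6,pts=[o+B@np.array(p) for p in((.03,-.004,.035),(-.03,-.004,.035),(.014,0,-.05),(-.014,0,-.05))])
E
```

```text
t 16.03 pos [ 0.583  -0.0854  0.0962] turn [-0.11 -0.11  0.02] shift cm [-0.03  0.01  0.16] open 0.091 F [-2.7 -0.7 12.9] q [-0.24  0.88  0.56  1.8  -0.71  0.67 -1.2 ]
[-0.00966202  1.00246905 -0.00241176]
```

View pics/j2.png

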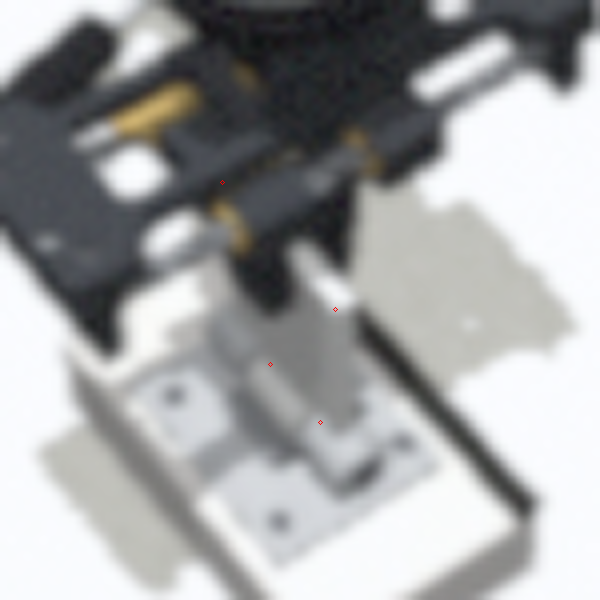

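Request:
drive_tool --deltas '[[[0,0,0],[-0.05,0,-0.1],0],[[0,0,0],[0,0,0],0],[[0,0,0],[0,0,0],0],[[0,0,0],[0,0,0],0],[[0,0,0],[0,0,0],0],[[0,0,0],[0,0,0],0]]'

```text
clock: 16.58
tool_pos: [0.5832, -0.0855, 0.0963]
eef_rot: [0.696, -0.127, -0.696, -0.127]
contact_force: [-3.2, -0.1, 10.9]
opening: 0.087
```

```bash
python3 -c "
from v import *
to((.5815,-.085,.0965),-110.6); print(r.get_state()['moment'])"
```

```text
t 16.58 pos [ 0.5832 -0.0855  0.0963] turn [-0.11 -0.01  0.02] shift cm [-0.02  0.02  0.17] open 0.087 F [-3.2 -0.1 10.9] q [-0.24  0.88  0.56  1.8  -0.71  0.67 -1.2 ]
[-0.00374627  1.11037651 -0.00137221]
```

Request:
drive_tool --deltas '[[[0,0,0],[-0.05,0,0.15],0],[[0,0,0],[0,0,0.15],0],[[0,0,0],[0,0,0],0],[[0,0,0],[0,0,0],0],[[0,0,0],[0,0,0],0],[[0,0,0],[0,0,0],0]]'

```text
clock: 17.08
tool_pos: [0.5821, -0.085, 0.0963]
eef_rot: [0.697, -0.127, -0.694, -0.127]
contact_force: [1.2, -0.7, 7.7]
opening: 0.086
```

```bash
python3 -c "
from v import *
to((.5815,-.085,.0965),-110.6); print(r.get_state()['moment'])"
```

```text
t 17.08 pos [ 0.5821 -0.085   0.0963] turn [-0.09 -0.21 -0.02] shift cm [-0.02  0.03  0.06] open 0.086 F [ 1.2 -0.7  7.7] q [-0.24  0.88  0.56  1.8  -0.72  0.67 -1.19]
[-0.50535632 -0.08673976  0.03383608]
```

```bash
python3 -c "
from v import *
r.finish_job(); s=r.get_state(); print(s['clock'],s['tool_pos'],s['opening'],s['contact_force'])"
```

```text
the job is handed in; nothing more can be done
the job is handed in; nothing more can be done
```

I handed the job in at about 17 s with the taller leaf in the jamb saddle and still gripped. The hand-in gave no verdict, and my last state read came back empty, so the final checks below are from just before it.

**Showing the leaf:** I lifted it from the −y slot and held its bossed face about 13 cm in front of the lens for about 1 s. I then turned it 180° and held its plain back there for about 0.8 s. That the leaf was in front of the lens rests on the reported pose and my lens estimate. The picture taken there missed the leaf and showed the lens front within about 10 mm of where I had placed it (35 mm allowed).

**Seating:** The leaf touched down at TCP height 0.0966 m, against 0.0965 m predicted for fully home. Under load the height then stayed at 0.0962–0.0963 m.
- **Along the axis:** I moved it back about 1 mm. It ended within about 1 mm of my estimate of the jamb centre, and the axis yaw agreed within 0.1°.
- **Grip and load:** the opening is 7.6 mm on the 8 mm plate with the grip set to 35 N. It presses down with about 8 N.
- **Last picture:** the leaf's knuckle lies in line between the two jamb knuckles, with the plate upright.

**What disagreed:**
- **Gripper height:** the fingers showed about 30 mm higher in the camera than the reported tool pose, and the first grip closed on air above the leaf. I corrected from the pictures, and every later height used the offset found when I gripped the leaf in the rack.
- **Seated position:** one correction along the axis first went the wrong way and was undone.
- **Bystanders:** I did not measure them again at the end. I felt no unexpected contact and saw nothing moved.

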